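Unhook the green refill pack and stand it in the order rack

TASK

Take the green refill pack off its display peg: slide it along the peg and lift it over the upturned tip by feel, gently, without straining the peg. Then stand it upright, fully down, in the empty pocket of the black order rack, set in gently and let go; leave the blue and orange packs hanging where they are and do not disturb the other things on the desk.

Things in the scene. Friction and masses are not known exactly. Their poses are not given: they have to be found in the camera images.
- green_pack_centre (a point): green pack, the one to move: rigid clamshell refill pack, 152 mm tall (its z), 64 mm wide (its y), about 120 g, same front and back; at the start its x (thickness) points along the peg to the tip. This point is half-way up, 76 mm above its base. A 4 mm card runs full height; the lowest 70 mm bulge to 20 mm thick, 44 mm wide, flat underneath
- green_pack_rim (a point): middle of the green pack's stiff top rim, to be gripped across its 10 mm thickness: 64 mm wide, 22 mm high, the pack's top edge 11 mm above this point; 65 mm above the pack's centre
- green_pack_hole (a point): middle of the upper edge of the green pack's hang hole, 24 mm above the pack's centre; this edge rests on top of the peg at the start. The hole is 16 mm wide, reaches 14 mm down from here, through the 4 mm card
- stand: grey supply stand fixed to the desk; origin under its middle; its x is the way the three pegs point, its y runs along the row. Level steel pegs 5 mm thick, at y = -100, 0 and 100 mm, axis 150 mm up; packs hang at x = 35 mm, any pack on any peg. The frame, with a cross bar at x = -10 mm, is no higher than 160 mm
- peg_root (a point): on the axis of the stand's middle peg, 150 mm straight above the stand's origin. Each peg ends in a 20 mm tip turned up 45 degrees (14 mm out, 14 mm up). Each slides in the bar and is pulled out by an unmeasured amount: the upturn starts 60 to 100 mm from here along x. Pegs are stiff; over 10 N from the pack strains them. A pack must rise with the slope, with 3 mm of play up and down
- rack: black order rack fixed to the desk, two pockets along its x; origin under the middle of the empty one, on the desk. That pocket is 28 mm (x) by 80 mm (y) inside; its sprung floor, 10 mm up, sinks 1 mm per 3 N, at most 4 mm. The other, at x = 33 mm, holds cards up to 85 mm high. The pack stands with its thickness along the rack's x, either way round, its centre 86 mm up; over 25 N on the rack is too rough
- pocket_mouth (a point): middle of the empty pocket's mouth, level with the top of its 5 mm thick walls, 65 mm above the desk
- blue_pack_centre (a point): blue pack of the same shape hanging on another peg, same point; to be left hanging
- orange_pack_centre (a point): orange pack of the same shape hanging on another peg, same point; to be left hanging
- pen_cup: grey pen cup, 76 mm wide, with pens up to 150 mm high; bystander; origin under its middle
- clip_tin: round clip tin, 80 mm wide, 35 mm high; bystander; origin under its middle
- mug: white mug, 80 mm wide, 90 mm high; bystander; origin under its middle
- stapler: black and grey stapler, 130 mm long, 60 mm high; bystander; origin under its middle
- calculator: white desk calculator, 150 x 95 mm, 15 mm high; bystander; origin under its middle

How it is judged (in metres and radians):
On the way:
1. the green pack is held clear of the stand, off its peg: raised above the reach of the peg or past the reach of the longest peg ((height (world z) of green_pack_centre above 0.165 m or (x of green_pack_centre in the frame of stand above 0.122 m and height (world z) of green_pack_centre above 0.11 m)) and contact force between green_pack and stand below 0.01 N and contact force between green_pack and the fingers above 0.5 N), for 0.2 s.
At the end, for the whole second after the job is handed in: the green pack stands at rest in the empty pocket of the rack, its centre within 12 mm (rack x) and 16 mm (rack y) of the pocket's middle and 80 to 91 mm above the desk, leaning less than 0.2 rad, let go; the blue and orange packs hang within 15 mm of where they were (x of green_pack_centre in the frame of rack between -0.012 and 0.012 m and y of green_pack_centre in the frame of rack between -0.016 and 0.016 m and z of green_pack_centre in the frame of rack between 0.08 and 0.091 m and angle between green_pack_centre's own z axis and vertical below 0.2 rad and linear speed of green_pack below 0.02 m/s and distance of each of blue_pack_centre, orange_pack_centre from where it was at the start of the episode below 0.015 m); the robot touches nothing.
It fails at once if the green pack and the stand press on each other with more than 10 N (contact force between green_pack and stand above 10 N).
It fails at once if the green pack and the rack press on each other with more than 25 N (contact force between green_pack and rack above 25 N).
It fails at once if the blue or orange pack is shifted by more than 25 mm (distance of any of blue_pack_centre, orange_pack_centre from where it was at the start of the episode above 0.025 m).
It fails at once if another thing on the desk is shifted by more than 20 mm (distance of any of pen_cup, clip_tin, mug, stapler, calculator from where it was at the start of the episode above 0.02 m).
It also fails if it takes over 58 s, if anything falls off the work surface, if the arm or the gripper's body presses on something with over 40 N, if the wrist force passes 120 N, or if a joint passes its speed limit or range.

ROBOT

A 6-joint arm with a two-finger parallel gripper is mounted at the origin on the work surface. World frame = base frame: x ahead of the robot, y to its left, z up, the work surface at z = 0. Lengths are in mm, angles in degrees, forces in N, time in s.
With the tool pointing down it reaches from about 300 to 850 mm from the base axis. Payload 4.2 kg.
Tool frame: the origin (TCP) lies midway between the tips of the shut fingers; the grasp point (between the pads) lies env.grip_depth behind it (env.grip_depth is the distance from the TCP to the grasp point, in mm); z points along the fingers, y is the direction in which the jaws open and shut (so a half turn about z gives the same grasp; the last joint's range is limited). The gripper opens to 91 mm and grips with 3 to 60 N. Pads are 32 mm wide; open, the fingers measure 118 mm over their backs; the gripper's body (76 mm by 178 mm) begins 60 mm behind the grasp point.
Start: joints at [-66.52, 18.312, 89.639, -0, 72.044, -1.146], TCP at [239.601, -522.718, 213.976] pointing down, gripper open.
Joint ranges: [-177.97, 177.97], [-48.28, 115.42], [12.27, 149.76], [-77.06, 257.06], [2.81, 150.46], [-146.56, 146.56]. Speed limits (degrees/s): [147.25, 147.25, 180, 180, 180, 180].

INTERFACE

Orientations are given as [roll, pitch, yaw] about the fixed x, y, z axes, in that order (R = Rz(yaw) Ry(pitch) Rx(roll)).
In Python, from workcell import env, cams, spotter gives the robot as it stands.
- The arm moves only by the tool apply_moves, never from a script. Its argument "plan" is a list of rows, each an object with "jaw": the closure, from 0 (fully open) to 1 (shut); "delta_pos": the shift along the tool's x, y, z in mm, a list of three; "spin": the turn about the tool's z in rad. In form: [{"jaw": jaw, "delta_pos": [dx, dy, dz], "spin": spin}, ...]. A call has exactly 8 rows; each row is the pose to reach, as a shift and turn from the pose measured when the call began, along the tool's axes at that moment; what a row does not reach only later rows make up. A row lasts 1/8 s, in which the tool goes at most 62.5 mm and 10.7 degrees, less where a joint would pass 70% of its speed; a pose out of reach is approached as far as the arm can. A call with a gripper value outside its range is refused whole. The fingers move at their own pace and stop on an object; "squeeze" is the grip in N (left out, the last holds). Time passes only in rows, so rows that repeat a pose let the fingers close, or fill a call up. It gives the time, the measured TCP pose, the force and the opening at its end, in the units of the state.
- env.state(): the state, without advancing time (a new reading comes with each control period).
- cams.grab_frame(name): name is "side" or "top" or "wrist"; returns the picture (384x512x3 uint8, red, green, blue); there is no depth.
- cams.calibration(name): a dict with "camera_matrix" (3x3 intrinsics, pixels), "rvec" (rotation vector, rad) and "tvec" (3), from world to camera coordinates, as OpenCV has them. Camera axes: x right, y down, z forward; pixel columns grow to the right and rows downward; lengths in mm; the calibration is good to about 2 mm. A picture is of the moment at which its call begins: read the wrist's pose just before it. calibration takes no time and is no camera call; for the wrist camera it gives the pose at the moment of the call.
- env.job_done(): hands the job in, once; it reports no verdict.
Trained networks look in the newest picture that a camera, given by its name, has taken for a name from the list of things; names that differ only in an ending like _2 or _b are one class to them, and where a whole thing is asked for, a point or a joint stands for the part that bears it (a point fixed in the world has none). Each returns a list of dicts, best first, with "confidence" (0 to 1); they miss things now and then, are a little off and sometimes report something else, mostly with a low value. They report only what shows in the picture. A call takes as long as a camera call.
- spotter.masks_of(camera, target): "region" (384x512 bool, what is visible of it) and "extent" ([left, top, right, bottom] in pixels, round what is visible of it).
The state is a dict: "time_s": time; "qpos": joint angles; "qvel": joint speeds; "effort": joint torques, N m; "ee_pos": TCP position; "ee_rot": TCP orientation; "force": force on the tool from outside, world axes, zero at the start; "torque": the same for the moment, N m; "gripper_width": finger opening in mm.
Only numpy, scipy, OpenCV 4.12 (cv2) and the standard library are available. Lean on these libraries where they do the work, as an engineer would, in place of code of your own. Each camera call takes 0.05 s, during which the arm holds its last target.

## Working session

There is one attempt and no reset: what is moved stays moved. The work goes in short steps, Python scripts to look and compute and a tool call to move; the robot and the scene stay as the last step left them, time stands still between calls to the robot, and variables do not carry over. Pictures are saved under pics/ and viewed, and the job is handed in when it is done.

Besides the shell and the picture viewer there is one more tool, called after ">>>" as name([rows], argument=value, ...), one row to a line, values as JSON. apply_moves: Moves the arm, as the interface text tells. Its arguments: {"type":"object","properties":{"plan":{"type":"array"},"squeeze":{"type":"number"}},"required":["plan"]}

```bash
mkdir -p pics; ls
cat > h.py <<'E'
import numpy as np, cv2
from workcell import env,cams,spotter
def P(name):
    c=cams.calibration(name);K=np.array(c["camera_matrix"],float);R=cv2.Rodrigues(np.array(c["rvec"],float))[0];t=np.array(c["tvec"],float).ravel();return K,R,t
def proj(name,X):
    K,R,t=P(name);x=(K@(R@np.atleast_2d(X).T+t[:,None])).T;return x[:,:2]/x[:,2:]
def ray(name,uv,z):
    K,R,t=P(name);o=-R.T@t;d=R.T@np.linalg.inv(K)@np.array([uv[0],uv[1],1.]);return o+d*(z-o[2])/d[2]
def save(im,f): cv2.imwrite('pics/'+f,im[:,:,::-1])
E
python3 - <<'E'
from h import *
print(env.grip_depth); s=env.state();print(s)
for n in ["side","top","wrist"]:
    im=cams.grab_frame(n);save(im,n+'0.png')
    K,R,t=P(n);print(n,K[0,0],-R.T@t,R[2])
E
```

```text
pics
18.8
{'time_s': 0.0, 'qpos': array([-6.65182270e+01,  1.83518369e+01,  8.97073289e+01, -1.04363979e-03,
        7.20447362e+01, -1.14406413e+00]), 'qvel': array([-0.01533779, -0.02659355,  0.08868105,  0.11921133,  0.04522869,
        0.1044906 ]), 'effort': array([-1.24032511e-03, -4.12466669e+01, -2.31976980e+01,  7.26451795e-02,
        4.57495172e-02, -1.57747077e-04]), 'ee_pos': array([ 239.40249289, -522.22066293,  213.11208001]), 'ee_rot': array([-1.79896099e+02, -1.08251682e-03,  2.46261587e+01]), 'force': array([-0.08877041,  0.45501588,  0.96405172]), 'torque': array([-0.00453167,  0.00286073,  0.04693467]), 'gripper_width': 91.48015432188396}
side 388.9025883137144 [-204.70060445  705.79051028  839.76502548] [ 0.59384256 -0.57053563 -0.56730954]
top 355.2021124121881 [ 399.97404798  -10.89113741 1263.68629046] [ 0.12744774  0.03046999 -0.99137715]
wrist 312.280552134174 [ 302.5729344  -494.53182275  383.21708404] [-0.22118491 -0.10137685 -0.96994844]
```

View pics/side0.png

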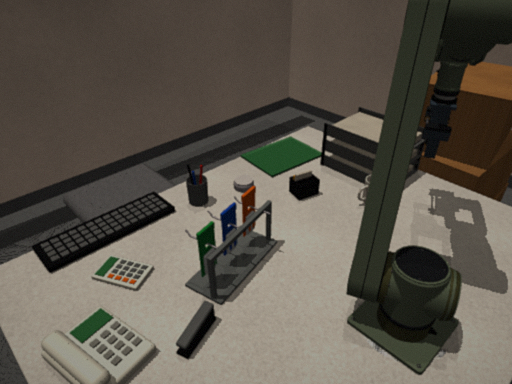

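View pics/top0.png

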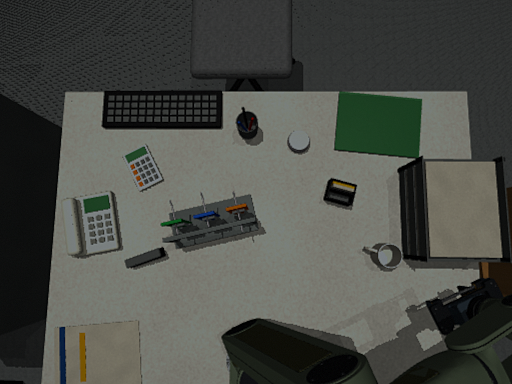

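View pics/wrist0.png

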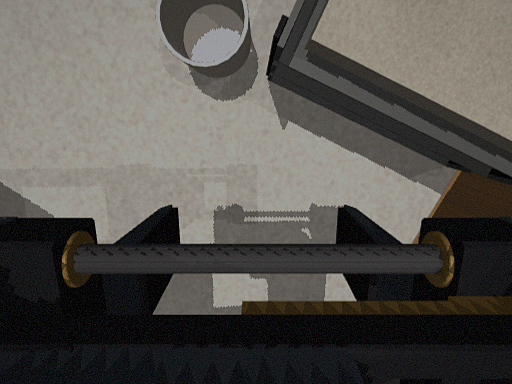

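The side view shows green at (206,248), blue at (229,217) and orange at (248,202). The top view shows the packs near (172,222), (205,215) and (237,208), the pegs pointing up-image, the rack at (340,192) and the mug at (385,255).

Run:
```python
from h import *
for cam in ["top","side"]:
    im=cams.grab_frame(cam)
    for t in ["green_pack_centre","blue_pack_centre","orange_pack_centre","stand","rack","pen_cup","mug"]:
        if cam=="side" and t in("pen_cup","mug"): continue
        for m in spotter.masks_of(cam,t)[:2]:
            r=m["region"];ys,xs=np.nonzero(r)
            print(cam,t,round(m["confidence"],2),m["extent"],xs.mean().round(1),ys.mean().round(1),len(xs))
            np.save(f'pics/{cam}_{t}.npy',r) if m is not None else 0
im=cams.grab_frame("top")
save(cv2.resize(im[180:260,140:270],None,fx=6,fy=6,interpolation=2),'top_s.png')
save(cv2.resize(im[165:220,310:370],None,fx=9,fy=9,interpolation=2),'top_r.png')
im=cams.grab_frame("side")
save(cv2.resize(im[170:310,170:300],None,fx=4,fy=4,interpolation=2),'side_s.png')
```

```text
top green_pack_centre 0.53 [161.6, 219.7, 192.7, 226.2] 175.9 223.3 232
top blue_pack_centre 0.68 [193.7, 212.0, 220.3, 219.1] 206.8 216.2 149
top orange_pack_centre 0.62 [226.0, 199.5, 245.7, 211.6] 237.0 209.0 170
top stand 0.8 [161.5, 195.7, 257.8, 253.5] 212.4 222.7 2683
top stand 0.19 [288.5, 131.5, 308.9, 154.5] 297.9 141.4 423
top rack 0.75 [324.2, 178.0, 356.6, 204.5] 339.3 192.0 650
top pen_cup 0.87 [236.2, 107.3, 260.8, 140.5] 246.9 124.8 510
top mug 0.61 [364.0, 243.3, 399.9, 265.0] 385.4 255.0 659
top mug 0.52 [191.5, 210.8, 224.1, 221.0] 206.5 216.0 189
side green_pack_centre 0.88 [193.9, 223.6, 216.7, 277.7] 205.7 245.7 649
side blue_pack_centre 0.93 [222.3, 203.9, 234.9, 250.7] 228.4 224.9 497
side orange_pack_centre 0.91 [242.6, 186.6, 256.8, 234.0] 248.0 206.8 423
side orange_pack_centre 0.26 [174.5, 305.2, 214.9, 358.3] 195.8 329.7 1139
side stand 0.92 [182.9, 199.0, 279.2, 306.6] 234.5 257.9 3853
side stand 0.25 [196.4, 220.4, 216.1, 278.9] 205.3 245.1 605
side rack 0.66 [288.2, 173.0, 319.8, 199.4] 303.8 184.7 675
```

View pics/top_s.png

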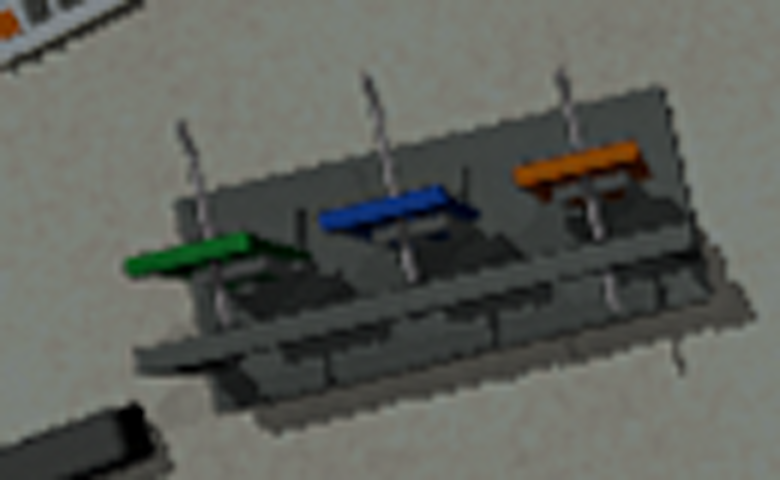

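View pics/top_r.png

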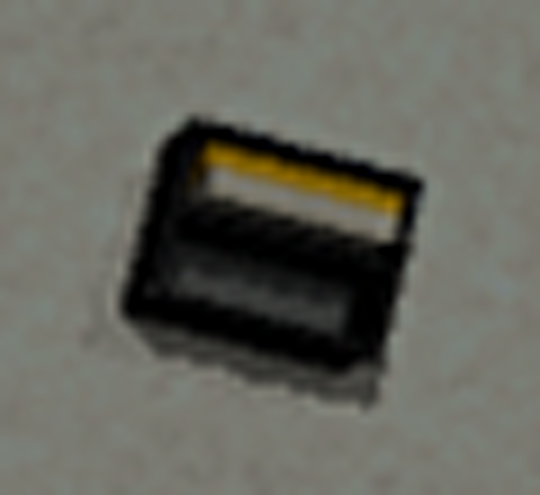

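View pics/side_s.png

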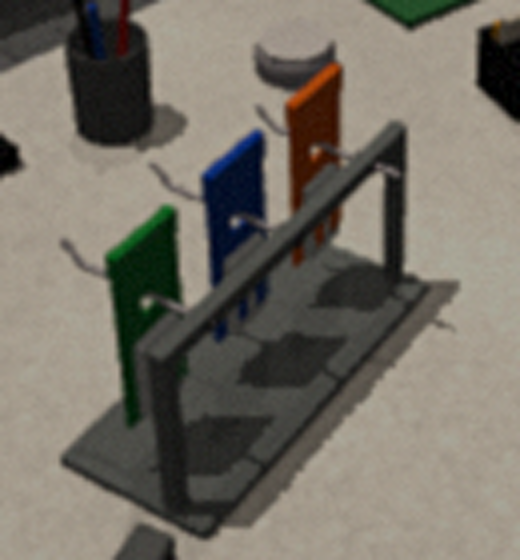

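Run:
```python
from h import *
f=lambda p:(p[0]/6+140-.4,p[1]/6+180-.4)
for n,p in dict(green=(188,252),blue=(382,208),orange=(577,165)).items(): print(n,ray("top",f(p),204.5).round(1))
for n,p in dict(gtip=(183,123),btip=(367,75),otip=(561,70),gb=(197,180),bb=(380,140),ob=(573,125)).items(): print(n,ray("top",f(p),166 if 'tip' in n else 152).round(1))
for p in [(178,200),(660,88),(222,410),(710,297)]: print('base',ray("top",f(p),5).round(1))
g=lambda p:(p[0]/9+310-.4,p[1]/9+165-.4)
for p in [(195,120),(420,185),(390,365),(130,305)]: print('rack',ray("top",g(p),65).round(1))
for n,uv in dict(pen=(246,132),mug=(385,250),tin=(299,141)).items(): print(n,ray("top",uv,30).round(1))
s=lambda p:(p[0]/4+170-.4,p[1]/4+170-.4)
for n,p in dict(green=(142,235),blue=(235,155),orange=(316,85)).items(): print('side',n,ray("side",s(p),204.5).round(1))
```

```text
green [451.6 269.5 204.5]
blue [474.4 172.7 204.5]
orange [496.7  75.4 204.5]
gtip [520.6 285.  166. ]
btip [546.5 189.2 166. ]
otip [549.8  87.7 166. ]
gb [492.  280.1 152. ]
bb [513.9 183.9 152. ]
ob [522.5  82.1 152. ]
base [492.1 329.5   5. ]
base [561.3  42.9   5. ]
base [368.7 298.4   5. ]
base [437.6  12.    5. ]
rack [ 611.5 -237.1   65. ]
rack [ 587.1 -320.8   65. ]
rack [ 519.  -307.9   65. ]
rack [ 540.9 -211.6   65. ]
pen [783.2  57.4  30. ]
mug [ 370.2 -420.8   30. ]
tin [ 750.3 -131.9   30. ]
side green [445.2 270.8 204.5]
side blue [469.5 172.5 204.5]
side orange [494.   74.5 204.5]
```

```bash
cat >> h.py <<'E'
from scipy.spatial.transform import Rotation as Ro
def Rt(s=None):
    s=s or env.state(); return Ro.from_euler('xyz',s["ee_rot"],degrees=True).as_matrix(), np.array(s["ee_pos"])
def goto(xyz,yaw):
    s=env.state();R,p=Rt(s)
    d=R.T@(np.array(xyz)-p); cy=np.degrees(np.arctan2(R[1,0],R[0,0])); dy=(yaw-cy+180)%360-180
    print('t',round(s["time_s"],2),'pos',p.round(1),'rot',np.round(s["ee_rot"],2),'F',np.round(s["force"],2),'w',round(s["gripper_width"],1)); print('delta',d.round(1),'spin',round(-np.radians(dy),3))
E
python3 -c "
from h import *
goto([528,-331,310],73)"
```

```text
t 0.95 pos [ 239.6 -522.7  214. ] rot [179.99  -0.    24.62] F [ 0.26 -0.39  0.02] w 91.2
delta [342.1 -54.1 -96. ] spin -0.844
```

>>> apply_moves([
  {"jaw": 0,"delta_pos": [30,-5,-50],"spin": -0.08},
  {"jaw": 0,"delta_pos": [80,-12,-96],"spin": -0.2},
  {"jaw": 0,"delta_pos": [140,-22,-96],"spin": -0.36},
  {"jaw": 0,"delta_pos": [200,-32,-96],"spin": -0.52},
  {"jaw": 0,"delta_pos": [260,-41,-96],"spin": -0.68},
  {"jaw": 0,"delta_pos": [310,-49,-96],"spin": -0.8},
  {"jaw": 0,"delta_pos": [342,-54,-96],"spin": -0.844},
  {"jaw": 0,"delta_pos": [342,-54,-96],"spin": -0.844},
])

```text
time_s: 1.95
ee_pos: [529.6, -329.6, 309.4]
ee_rot: [-180.0, -0.0, 73.2]
force: [-0.7, -0.0, 0.1]
gripper_width: 91.1
```

```bash
python3 -c "
from h import *
goto([548,-264,310],73)
c=cams.calibration('wrist');im=cams.grab_frame('wrist');save(im,'w1.png');print(c)
for m in spotter.masks_of('wrist','rack'): print(m['confidence'],m['extent'])
"
```

```text
t 1.95 pos [ 529.6 -329.6  309.4] rot [-1.7998e+02 -2.0000e-02  7.3170e+01] F [-0.7  -0.02  0.15] w 91.1
delta [68.1 -1.4 -0.6] spin 0.003
{'camera_matrix': array([[312.28055213,   0.        , 257.58006132],
       [  0.        , 312.28055213, 191.04574891],
       [  0.        ,   0.        ,   1.        ]]), 'rvec': array([-2.86673154,  0.42258431,  0.05245912]), 'tvec': array([-603.47499634, -208.63097487,  441.84856336])}
0.83 [244.6, 76.9, 301.2, 150.8]
```

View pics/w1.png

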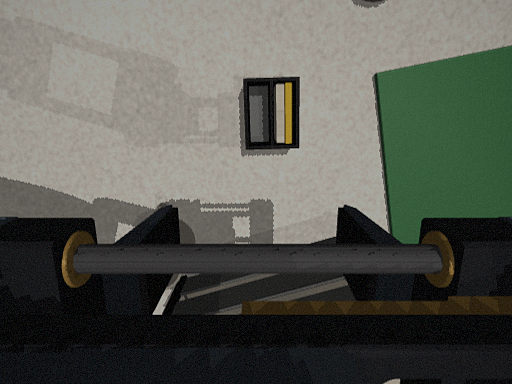

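The wrist view shows the rack at (244–300, 77–150), with the empty pocket on the left at about (258,112).

```bash
python3 -c "
from h import *
im=cv2.imread('pics/w1.png')[65:165,230:315];cv2.imwrite('pics/w1z.png',cv2.resize(cv2.convertScaleAbs(im,alpha=2,beta=20),None,fx=6,fy=6,interpolation=0))"
```

```text
(no output)
```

View pics/w1z.png

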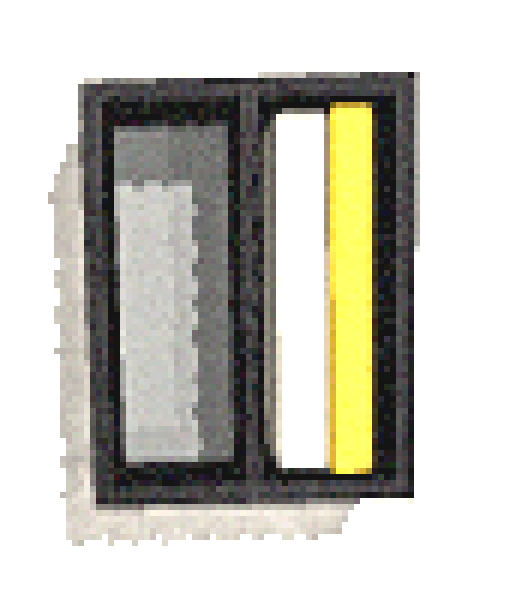

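```bash
cat > rack.py <<'E'
from h import *
from scipy.optimize import least_squares
K,R0,t0=None,None,None
rv=np.array([-2.86673154,0.42258431,0.05245912]);tv=np.array([-603.47499634,-208.63097487,441.84856336]);K=np.array([[312.28055213,0,257.58006132],[0,312.28055213,191.04574891],[0,0,1]])
px=np.array([(80,82),(420,73),(414,497),(97,505),(102,101),(238,97),(243,485),(115,487)])/6.+[230,65]-.5
M=np.array([(-19,45),(52,45),(52,-45),(-19,-45),(-14,40),(14,40),(14,-40),(-14,-40)],float)
def res(p):
    c,s=np.cos(p[2]),np.sin(p[2])
    X=np.c_[p[0]+c*M[:,0]-s*M[:,1],p[1]+s*M[:,0]+c*M[:,1],np.full(8,65.)]
    return (cv2.projectPoints(X,rv,tv,K,None)[0][:,0]-px).ravel()
r=least_squares(res,[548,-264,-.3]);print(r.x[:2],np.degrees(r.x[2]),r.fun.reshape(-1,2).round(1))
E
python3 rack.py
python3 -c "
from h import *
goto([440,200,320],103.1)"
```

```text
[ 551.35700967 -266.948175  ] -15.365768343449988 [[-0.1 -0.7]
 [-0.1 -0.7]
 [ 0.3  0.8]
 [-0.5  0.7]
 [ 0.3  0.2]
 [-0.1  0.3]
 [ 0.  -0.3]
 [ 0.1 -0.2]]
t 2.05 pos [ 527.7 -331.2  309.8] rot [-1.7996e+02  3.0000e-02  7.2980e+01] F [-0.62 -0.14  0.4 ] w 91.2
delta [ 482.3 -239.3  -10.3] spin -0.526
```

>>> apply_moves([
  {"jaw": 0,"delta_pos": [40,-17,-5],"spin": -0.05},
  {"jaw": 0,"delta_pos": [96,-41,-10],"spin": -0.15},
  {"jaw": 0,"delta_pos": [152,-65,-10],"spin": -0.25},
  {"jaw": 0,"delta_pos": [208,-90,-10],"spin": -0.35},
  {"jaw": 0,"delta_pos": [264,-114,-10],"spin": -0.45},
  {"jaw": 0,"delta_pos": [320,-138,-10],"spin": -0.526},
  {"jaw": 0,"delta_pos": [376,-162,-10],"spin": -0.526},
  {"jaw": 0,"delta_pos": [432,-186,-10],"spin": -0.526},
])

```text
time_s: 3.05
ee_pos: [475.6, 136.6, 320.2]
ee_rot: [180.0, 0.0, 103.0]
force: [0.1, 0.3, 1.1]
gripper_width: 90.9
```

>>> apply_moves([
  {"jaw": 0.0,"delta_pos": [10,0,0],"spin": 0},
  {"jaw": 0.1,"delta_pos": [15,0,0],"spin": 0},
  {"jaw": 0.2,"delta_pos": [20,0,0],"spin": 0},
  {"jaw": 0.3,"delta_pos": [20,0,0],"spin": 0},
  {"jaw": 0.3,"delta_pos": [20,0,0],"spin": 0},
  {"jaw": 0.3,"delta_pos": [20,0,0],"spin": 0},
  {"jaw": 0.3,"delta_pos": [20,0,0],"spin": 0},
  {"jaw": 0.3,"delta_pos": [20,0,0],"spin": 0},
])

```text
time_s: 4.05
ee_pos: [471.2, 156.1, 320.1]
ee_rot: [180.0, 0.0, 103.0]
force: [0.6, 0.3, 0.1]
gripper_width: 63.9
```

```bash
python3 -c "
from h import *
goto([450,270,310],103.1)
c=cams.calibration('wrist');im=cams.grab_frame('wrist');save(im,'w2.png');print(repr(c['rvec']),repr(c['tvec']))
for m in spotter.masks_of('wrist','green_pack_rim'): print(m['confidence'],m['extent'])
"
```

```text
t 4.05 pos [471.2 156.1 320.1] rot [1.7999e+02 4.0000e-02 1.0297e+02] F [0.59 0.31 0.08] w 63.9
delta [115.8   4.9  10. ] spin -0.002
array([-2.87703771, -0.32840678, -0.04074995]) array([-495.26944112,   -9.84637226,  502.88049329])
0.77 [252.6, 16.3, 272.9, 99.8]
0.19 [375.6, 0.3, 493.3, 45.3]
```

View pics/w2.png

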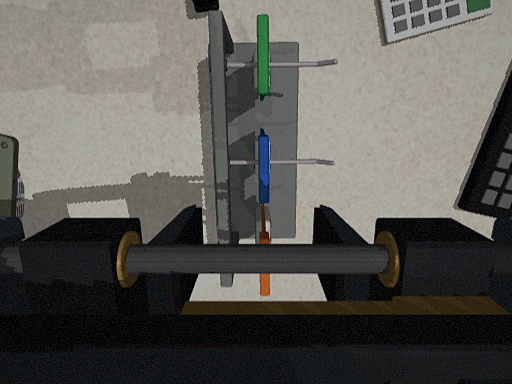

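Green's rim spans about (257–269, 14–96). Its peg runs along row 64, with the bend near column 318 and the tip at (337,61). Blue's peg is along row 161.

```bash
python3 -c "
from h import *
im=cv2.imread('pics/w2.png')[5:110,240:345];cv2.imwrite('pics/w2z.png',cv2.resize(cv2.convertScaleAbs(im,alpha=1.6,beta=10),None,fx=5.6,fy=5.6,interpolation=0))"
```

```text
(no output)
```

View pics/w2z.png

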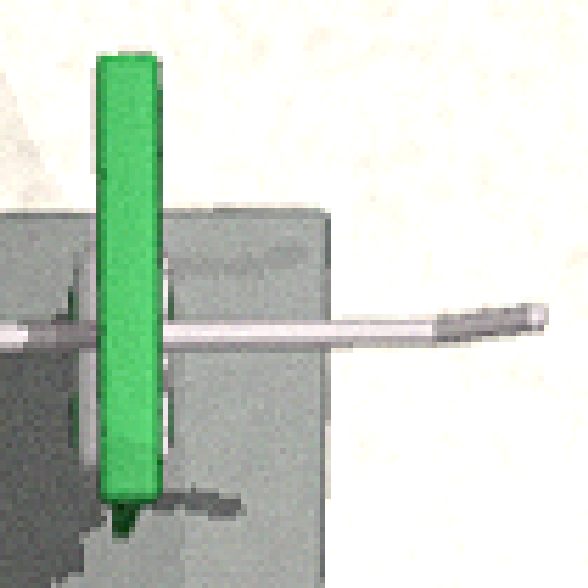

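Run:
```python
from h import *
rv=np.array([-2.87703771, -0.32840678, -0.04074995]);tv=np.array([-495.26944112,   -9.84637226,  502.88049329])
K=P('wrist')[0];R=cv2.Rodrigues(rv)[0];o=-R.T@tv
def ry(p,z):
    u=np.array(p)/5.6+[240,5]-.5; d=R.T@np.linalg.inv(K)@np.r_[u,1]; return o+d*(z-o[2])/d[2]
def rf(u,z):
    d=R.T@np.linalg.inv(K)@np.r_[u,1]; return o+d*(z-o[2])/d[2]
a=[ry(p,204.5) for p in [(97,56),(160,56),(161,500),(101,500)]]
a=np.array(a);c=a.mean(0);print(a.round(1),'c',c.round(1))
d=(a[0]+a[1]-a[2]-a[3])[:2];print('len',np.linalg.norm(d)/2,'yaw',np.degrees(np.arctan2(d[1],d[0]))-90)
bend=ry((436,331),152.5);tip=ry((545,318),166);p0=ry((165,333),152.5);pr=ry((10,337),152.5)
print(bend.round(1),tip.round(1),'peg dir',np.degrees(np.arctan2(*(bend-p0)[[1,0]])))
ya=np.radians(13);x=np.array([np.cos(ya),np.sin(ya),0])
print('bend-from pack',(bend-c)@x,(tip-c)@x, 'lat', (bend-c)@[-x[1],x[0],0])
b=rf((264,168),204.5);print('blue?',b)
```

```text
[[438.7 298.2 204.5]
 [447.8 300.3 204.5]
 [462.5 239.5 204.5]
 [453.4 237.4 204.5]] c [450.6 268.9 204.5]
len 62.55986997553493 yaw 13.599618657350518
[505.1 282.2 152.5] [520.9 286.1 166. ] peg dir 13.418998788851166
bend-from pack 56.074781199683024 72.41059414286481 lat 0.754883377058856
blue? [474.02577562 174.77382004 204.5       ]
```

```bash
python3 -c "
from h import *
goto([450.6,268.9,235],103.5)"
```

```text
t 4.15 pos [471.1 156.1 320.2] rot [1.7999e+02 4.0000e-02 1.0297e+02] F [-0.14  0.16  0.56] w 64.0
delta [114.6   5.3  85.1] spin -0.009
```

>>> apply_moves([
  {"jaw": 0.4,"delta_pos": [30,1,5],"spin": -0.009},
  {"jaw": 0.5,"delta_pos": [70,3,20],"spin": -0.009},
  {"jaw": 0.5,"delta_pos": [100,5,40],"spin": -0.009},
  {"jaw": 0.5,"delta_pos": [114.6,5.3,60],"spin": -0.009},
  {"jaw": 0.5,"delta_pos": [114.6,5.3,75],"spin": -0.009},
  {"jaw": 0.5,"delta_pos": [114.6,5.3,82],"spin": -0.009},
  {"jaw": 0.5,"delta_pos": [114.6,5.3,85],"spin": -0.009},
  {"jaw": 0.5,"delta_pos": [114.6,5.3,85],"spin": -0.009},
])

```text
time_s: 5.15
ee_pos: [451.0, 268.5, 235.5]
ee_rot: [179.9, 0.0, 103.4]
force: [-0.5, 0.9, -0.2]
gripper_width: 45.7
```

```bash
python3 -c "
from h import *
im=cams.grab_frame('wrist');save(im,'w3.png');im=cams.grab_frame('side');save(cv2.resize(im[150:310,150:300],None,fx=4,fy=4),'s3.png')
goto([450.6,268.9,176],103.5)"
```

```text
t 5.25 pos [451.1 268.7 235.7] rot [1.7991e+02 2.0000e-02 1.0345e+02] F [-0.92  0.26 -0.94] w 45.8
delta [ 0.3 -0.5 59.7] spin -0.001
```

View pics/w3.png

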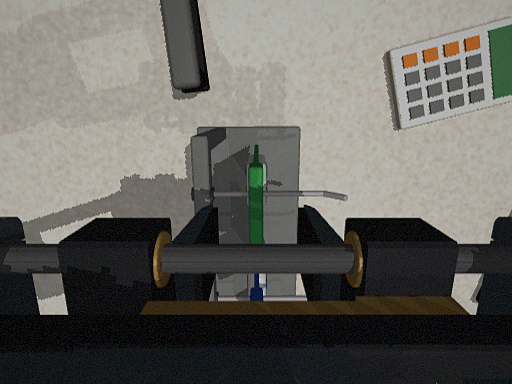

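View pics/s3.png

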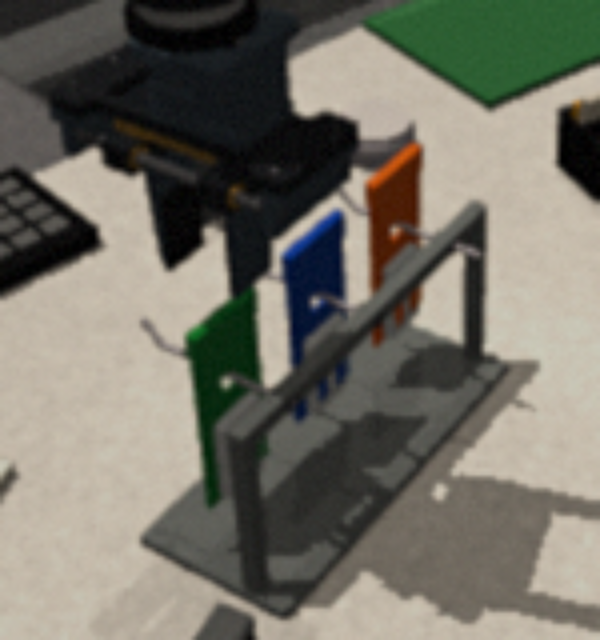

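The wrist view shows the green rim centred between the fingers at column 257. The side view shows the gripper directly above green, clear of blue. Descending.

>>> apply_moves([
  {"jaw": 0.5,"delta_pos": [0,-0.5,15],"spin": 0},
  {"jaw": 0.5,"delta_pos": [0,-0.5,30],"spin": 0},
  {"jaw": 0.5,"delta_pos": [0,-0.5,45],"spin": 0},
  {"jaw": 0.5,"delta_pos": [0,-0.5,55],"spin": 0},
  {"jaw": 0.5,"delta_pos": [0,-0.5,60],"spin": 0},
  {"jaw": 0.5,"delta_pos": [0,-0.5,60],"spin": 0},
  {"jaw": 0.6,"delta_pos": [0,-0.5,60],"spin": 0},
  {"jaw": 0.7,"delta_pos": [0,-0.5,60],"spin": 0},
], squeeze=8)

```text
time_s: 6.25
ee_pos: [450.9, 268.8, 176.2]
ee_rot: [179.9, 0.0, 103.5]
force: [-0.2, 0.5, 0.6]
gripper_width: 29.6
```

```bash
python3 -c "
from h import *
im=cams.grab_frame('wrist');save(im,'w4.png')
goto([450.6,268.9,176],103.5)"
```

```text
t 6.3 pos [450.9 268.8 176.2] rot [1.7986e+02 1.0000e-02 1.0346e+02] F [-0.37  0.2  -0.83] w 28.0
delta [ 0.2 -0.2  0.2] spin -0.001
```

View pics/w4.png

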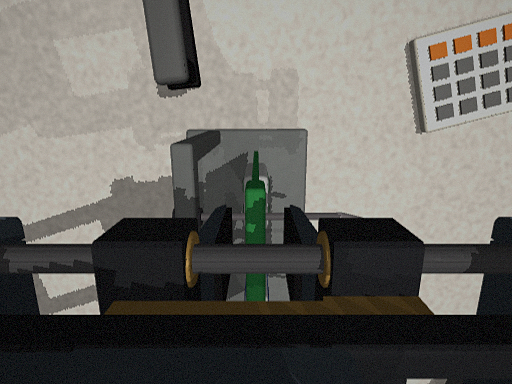

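The pack sits between the fingers at columns 246–266, well centred. Closing gently.

>>> apply_moves([
  {"jaw": 0.75,"delta_pos": [0,0,0],"spin": 0},
  {"jaw": 0.8,"delta_pos": [0,0,0],"spin": 0},
  {"jaw": 0.85,"delta_pos": [0,0,0],"spin": 0},
  {"jaw": 0.9,"delta_pos": [0,0,0],"spin": 0},
  {"jaw": 1,"delta_pos": [0,0,0],"spin": 0},
  {"jaw": 1,"delta_pos": [0,0,0],"spin": 0},
  {"jaw": 1,"delta_pos": [0,0,0],"spin": 0},
  {"jaw": 1,"delta_pos": [0,0,0],"spin": 0},
], squeeze=8)

```text
time_s: 7.3
ee_pos: [450.9, 268.7, 176.1]
ee_rot: [179.9, 0.0, 103.5]
force: [0.8, -0.4, 0.3]
gripper_width: 9.8
```

```bash
cat >> h.py <<'E'
def avg(n=6):
    F=[];T=[]
    for i in range(n):
        cams.grab_frame('side'); s=env.state();F.append(s['force']);T.append(s['torque'])
    F=np.array(F);ya=np.radians(13.5);
    m=F.mean(0);print('F stand axes',round(m[0]*np.cos(ya)+m[1]*np.sin(ya),2),round(-m[0]*np.sin(ya)+m[1]*np.cos(ya),2),'z',m[2].round(2),'sd',F.std(0).round(2),'T',np.mean(T,0).round(3)); R,p=Rt(s);a=np.array([np.cos(ya),np.sin(ya),0])
    print('t',s['time_s'],'pos',p.round(2),'s(from grasp)',((p-[450.9,268.8,0])@a).round(2),'w',s['gripper_width'])
E
python3 -c "
from h import *
avg()"
```

```text
F stand axes -0.23 -0.01 z -0.36 sd [0.43 0.34 0.5 ] T [-0.015 -0.119  0.004]
t 7.6 pos [450.86 268.74 176.12] s(from grasp) -0.05 w 9.957297874481602
```

>>> apply_moves([
  {"jaw": 1,"delta_pos": [0,0,-0.5],"spin": 0},
  {"jaw": 1,"delta_pos": [0,0,-1],"spin": 0},
  {"jaw": 1,"delta_pos": [0,0,-2],"spin": 0},
  {"jaw": 1,"delta_pos": [0,0,-3],"spin": 0},
  {"jaw": 1,"delta_pos": [0,0,-4],"spin": 0},
  {"jaw": 1,"delta_pos": [0,0,-4.5],"spin": 0},
  {"jaw": 1,"delta_pos": [0,0,-4.5],"spin": 0},
  {"jaw": 1,"delta_pos": [0,0,-4.5],"spin": 0},
])

```text
time_s: 8.6
ee_pos: [450.8, 268.7, 180.6]
ee_rot: [179.9, 0.0, 103.5]
force: [0.3, -0.7, -0.5]
gripper_width: 10.3
```

```bash
python3 -c "
from h import *
avg()
im=cams.grab_frame('side');save(cv2.resize(im[150:310,150:300],None,fx=4,fy=4),'s5.png')"
```

```text
F stand axes -0.19 0.05 z -1.3 sd [0.55 0.55 0.43] T [-0.003 -0.108  0.003]
t 8.9 pos [450.84 268.76 180.62] s(from grasp) -0.07 w 9.981250091366586
```

View pics/s5.png

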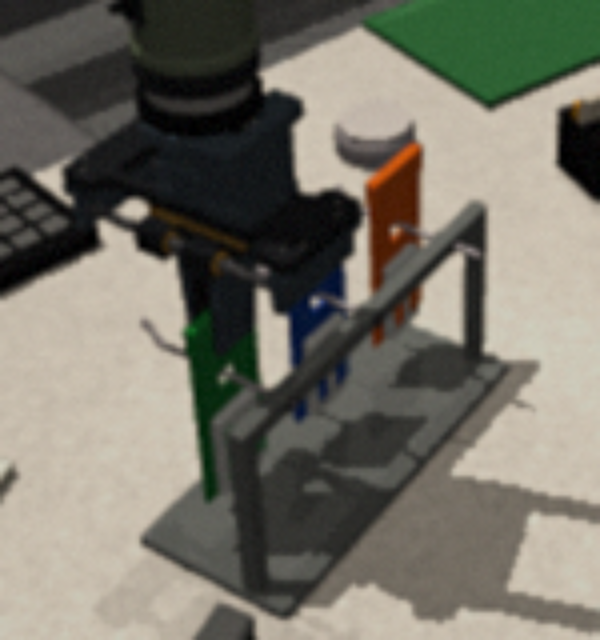

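Lift-off shows about −1.2 N, which matches the pack's weight. Now sliding along the peg (+tool y).

>>> apply_moves([
  {"jaw": 1,"delta_pos": [0,5,0],"spin": 0},
  {"jaw": 1,"delta_pos": [0,12,0],"spin": 0},
  {"jaw": 1,"delta_pos": [0,20,0],"spin": 0},
  {"jaw": 1,"delta_pos": [0,28,0],"spin": 0},
  {"jaw": 1,"delta_pos": [0,36,0],"spin": 0},
  {"jaw": 1,"delta_pos": [0,43,0],"spin": 0},
  {"jaw": 1,"delta_pos": [0,47,0],"spin": 0},
  {"jaw": 1,"delta_pos": [0,48,0],"spin": 0},
])

```text
time_s: 9.95
ee_pos: [497.7, 279.9, 180.7]
ee_rot: [179.9, 0.0, 103.4]
force: [0.4, 0.1, -0.8]
gripper_width: 10.0
```

```bash
python3 -c "
from h import *
avg()
im=cams.grab_frame('wrist');save(im,'w6.png')
im=cams.grab_frame('side');save(cv2.resize(im[180:310,150:300],None,fx=5,fy=5,interpolation=2),'s6.png')"
```

```text
F stand axes 0.1 0.31 z -1.3 sd [0.71 0.2  0.52] T [-0.031 -0.111  0.002]
t 10.25 pos [497.32 279.89 180.8 ] s(from grasp) 47.73 w 10.118959235007612
```

View pics/w6.png

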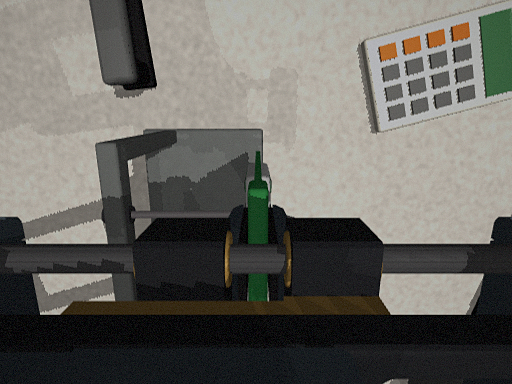

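View pics/s6.png

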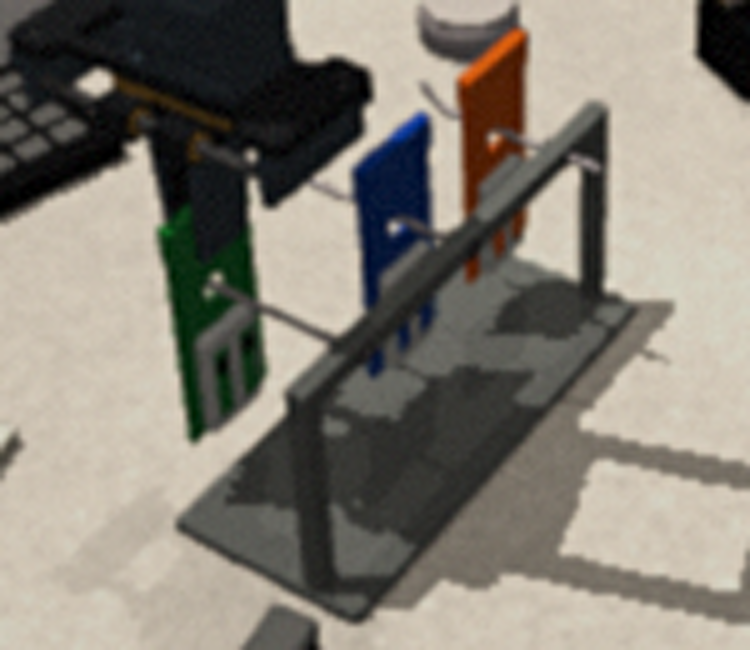

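The pack is hanging freely on the peg near its end, with no contact force. Now feeling for the upturn in small steps.

>>> apply_moves([
  {"jaw": 1,"delta_pos": [0,0.5,0],"spin": 0},
  {"jaw": 1,"delta_pos": [0,1,0],"spin": 0},
  {"jaw": 1,"delta_pos": [0,1.7,0],"spin": 0},
  {"jaw": 1,"delta_pos": [0,2.4,0],"spin": 0},
  {"jaw": 1,"delta_pos": [0,3.1,0],"spin": 0},
  {"jaw": 1,"delta_pos": [0,3.8,0],"spin": 0},
  {"jaw": 1,"delta_pos": [0,4.3,0],"spin": 0},
  {"jaw": 1,"delta_pos": [0,4.3,0],"spin": 0},
])

```text
time_s: 11.35
ee_pos: [501.6, 280.9, 180.8]
ee_rot: [179.9, 0.0, 103.5]
force: [0.1, -0.1, -0.8]
gripper_width: 10.0
```

```bash
python3 -c "
from h import *
avg(4)"
```

```text
F stand axes 0.2 -0.43 z -0.84 sd [0.38 0.46 0.59] T [-0.024 -0.121  0.015]
t 11.55 pos [501.56 280.89 180.84] s(from grasp) 52.08 w 9.936858854941269
```

>>> apply_moves([
  {"jaw": 1,"delta_pos": [0,0.3,0],"spin": 0},
  {"jaw": 1,"delta_pos": [0,0.6,0],"spin": 0},
  {"jaw": 1,"delta_pos": [0,0.9,0],"spin": 0},
  {"jaw": 1,"delta_pos": [0,1.2,0],"spin": 0},
  {"jaw": 1,"delta_pos": [0,1.5,0],"spin": 0},
  {"jaw": 1,"delta_pos": [0,1.8,0],"spin": 0},
  {"jaw": 1,"delta_pos": [0,2,0],"spin": 0},
  {"jaw": 1,"delta_pos": [0,2,0],"spin": 0},
])

```text
time_s: 12.55
ee_pos: [503.5, 281.3, 180.8]
ee_rot: [179.9, 0.0, 103.5]
force: [-0.4, -0.3, -1.0]
gripper_width: 10.0
```

```bash
python3 -c "
from h import *
avg(4)"
```

```text
F stand axes -0.08 -0.05 z -1.14 sd [0.2  0.4  0.27] T [ 0.012 -0.114 -0.008]
t 12.75 pos [503.48 281.37 180.82] s(from grasp) 54.06 w 9.765625190224885
```

>>> apply_moves([
  {"jaw": 1,"delta_pos": [0,0.3,0],"spin": 0},
  {"jaw": 1,"delta_pos": [0,0.6,0],"spin": 0},
  {"jaw": 1,"delta_pos": [0,0.9,0],"spin": 0},
  {"jaw": 1,"delta_pos": [0,1.2,0],"spin": 0},
  {"jaw": 1,"delta_pos": [0,1.5,0],"spin": 0},
  {"jaw": 1,"delta_pos": [0,1.5,0],"spin": 0},
  {"jaw": 1,"delta_pos": [0,1.5,0],"spin": 0},
  {"jaw": 1,"delta_pos": [0,1.5,0],"spin": 0},
])

```text
time_s: 13.75
ee_pos: [504.9, 281.7, 180.8]
ee_rot: [179.9, 0.0, 103.5]
force: [0.1, 0.2, -0.5]
gripper_width: 9.9
```

```bash
python3 -c "
from h import *
avg(4)"
```

```text
F stand axes 0.03 0.17 z -0.72 sd [0.44 0.65 0.36] T [-0.012 -0.122 -0.013]
t 13.95 pos [504.92 281.67 180.84] s(from grasp) 55.53 w 9.813646185415234
```

>>> apply_moves([
  {"jaw": 1,"delta_pos": [0,0.3,0],"spin": 0},
  {"jaw": 1,"delta_pos": [0,0.6,0],"spin": 0},
  {"jaw": 1,"delta_pos": [0,0.9,0],"spin": 0},
  {"jaw": 1,"delta_pos": [0,1.2,0],"spin": 0},
  {"jaw": 1,"delta_pos": [0,1.2,0],"spin": 0},
  {"jaw": 1,"delta_pos": [0,1.2,0],"spin": 0},
  {"jaw": 1,"delta_pos": [0,1.2,0],"spin": 0},
  {"jaw": 1,"delta_pos": [0,1.2,0],"spin": 0},
])

```text
time_s: 14.95
ee_pos: [506.1, 282.0, 180.9]
ee_rot: [179.9, 0.0, 103.5]
force: [0.8, -0.7, -0.7]
gripper_width: 9.9
```

```bash
python3 -c "
from h import *
avg(4)"
```

```text
F stand axes -0.13 0.07 z -0.88 sd [0.37 0.32 0.34] T [-0.016 -0.112 -0.008]
t 15.15 pos [506.11 281.97 180.84] s(from grasp) 56.76 w 9.755577976657426
```

>>> apply_moves([
  {"jaw": 1,"delta_pos": [0,0.3,0],"spin": 0},
  {"jaw": 1,"delta_pos": [0,0.6,0],"spin": 0},
  {"jaw": 1,"delta_pos": [0,0.9,0],"spin": 0},
  {"jaw": 1,"delta_pos": [0,1.2,0],"spin": 0},
  {"jaw": 1,"delta_pos": [0,1.2,0],"spin": 0},
  {"jaw": 1,"delta_pos": [0,1.2,0],"spin": 0},
  {"jaw": 1,"delta_pos": [0,1.2,0],"spin": 0},
  {"jaw": 1,"delta_pos": [0,1.2,0],"spin": 0},
])

```text
time_s: 16.15
ee_pos: [507.2, 282.2, 180.9]
ee_rot: [179.9, 0.0, 103.5]
force: [-0.7, -0.5, -0.5]
gripper_width: 10.0
```

```bash
python3 -c "
from h import *
avg(5)"
```

```text
F stand axes -0.28 -0.27 z -0.84 sd [0.46 0.39 0.52] T [-0.025 -0.022  0.001]
t 16.4 pos [507.25 282.25 180.85] s(from grasp) 57.94 w 9.837792553248056
```

The torque about y moved from −0.115 to −0.02 while the force stayed tiny. That is light contact with the upturn at s≈57.9, which agrees with the camera. I'll rise into the middle of the play and then follow the slope.

>>> apply_moves([
  {"jaw": 1,"delta_pos": [0,0,-0.5],"spin": 0},
  {"jaw": 1,"delta_pos": [0,0,-1],"spin": 0},
  {"jaw": 1,"delta_pos": [0,0,-1.5],"spin": 0},
  {"jaw": 1,"delta_pos": [0,0.7,-2.2],"spin": 0},
  {"jaw": 1,"delta_pos": [0,1.4,-2.9],"spin": 0},
  {"jaw": 1,"delta_pos": [0,2,-3.5],"spin": 0},
  {"jaw": 1,"delta_pos": [0,2,-3.5],"spin": 0},
  {"jaw": 1,"delta_pos": [0,2,-3.5],"spin": 0},
])

```text
time_s: 17.4
ee_pos: [509.2, 282.7, 184.3]
ee_rot: [179.9, 0.0, 103.5]
force: [0.1, 0.7, -0.2]
gripper_width: 10.2
```

```bash
python3 -c "
from h import *
avg(4)"
```

```text
F stand axes 0.01 0.16 z -0.85 sd [0.47 0.25 0.36] T [-0.004 -0.079  0.022]
t 17.6 pos [509.16 282.72 184.31] s(from grasp) 59.9 w 10.083025935069147
```

>>> apply_moves([
  {"jaw": 1,"delta_pos": [0,0.5,-0.7],"spin": 0},
  {"jaw": 1,"delta_pos": [0,1,-1.2],"spin": 0},
  {"jaw": 1,"delta_pos": [0,1.6,-1.8],"spin": 0},
  {"jaw": 1,"delta_pos": [0,2.2,-2.4],"spin": 0},
  {"jaw": 1,"delta_pos": [0,2.8,-3],"spin": 0},
  {"jaw": 1,"delta_pos": [0,3,-3.2],"spin": 0},
  {"jaw": 1,"delta_pos": [0,3,-3.2],"spin": 0},
  {"jaw": 1,"delta_pos": [0,3,-3.2],"spin": 0},
])

```text
time_s: 18.6
ee_pos: [512.0, 283.4, 187.5]
ee_rot: [179.9, 0.0, 103.5]
force: [-0.5, 0.2, -0.1]
gripper_width: 10.0
```

```bash
python3 -c "
from h import *
avg(5)"
```

```text
F stand axes -0.08 0.1 z -0.98 sd [0.45 0.52 0.58] T [-0.001 -0.107 -0.014]
t 18.85 pos [512.06 283.39 187.53] s(from grasp) 62.87 w 10.232881331771681
```

Free of contact (τy back at baseline). Continuing up the slope.

>>> apply_moves([
  {"jaw": 1,"delta_pos": [0,0.7,-0.7],"spin": 0},
  {"jaw": 1,"delta_pos": [0,1.4,-1.4],"spin": 0},
  {"jaw": 1,"delta_pos": [0,2.1,-2.1],"spin": 0},
  {"jaw": 1,"delta_pos": [0,2.8,-2.8],"spin": 0},
  {"jaw": 1,"delta_pos": [0,3.5,-3.5],"spin": 0},
  {"jaw": 1,"delta_pos": [0,4,-4],"spin": 0},
  {"jaw": 1,"delta_pos": [0,4,-4],"spin": 0},
  {"jaw": 1,"delta_pos": [0,4,-4],"spin": 0},
])

```text
time_s: 19.85
ee_pos: [515.9, 284.3, 191.5]
ee_rot: [179.9, 0.0, 103.5]
force: [0.6, -0.8, -1.7]
gripper_width: 10.0
```

```bash
python3 -c "
from h import *
avg(5)"
```

```text
F stand axes -0.2 0.01 z -0.96 sd [0.64 0.3  0.53] T [-0.012 -0.127  0.019]
t 20.1 pos [515.91 284.32 191.52] s(from grasp) 66.84 w 9.901715980843631
```

>>> apply_moves([
  {"jaw": 1,"delta_pos": [0,0.8,-0.8],"spin": 0},
  {"jaw": 1,"delta_pos": [0,1.6,-1.6],"spin": 0},
  {"jaw": 1,"delta_pos": [0,2.4,-2.4],"spin": 0},
  {"jaw": 1,"delta_pos": [0,3.2,-3.2],"spin": 0},
  {"jaw": 1,"delta_pos": [0,4,-4],"spin": 0},
  {"jaw": 1,"delta_pos": [0,4.8,-4.8],"spin": 0},
  {"jaw": 1,"delta_pos": [0,5,-5],"spin": 0},
  {"jaw": 1,"delta_pos": [0,5,-5],"spin": 0},
])

```text
time_s: 21.1
ee_pos: [520.7, 285.5, 196.5]
ee_rot: [179.9, 0.0, 103.5]
force: [0.4, 0.5, -1.0]
gripper_width: 9.7
```

```bash
python3 -c "
from h import *
avg(5)
im=cams.grab_frame('side');save(cv2.resize(im[180:310,150:300],None,fx=5,fy=5,interpolation=2),'s7.png')"
```

```text
F stand axes -0.17 0.16 z -1.1 sd [0.5  0.46 0.24] T [-0.017 -0.121 -0.013]
t 21.35 pos [520.72 285.47 196.47] s(from grasp) 71.79 w 9.617727001873865
```

View pics/s7.png

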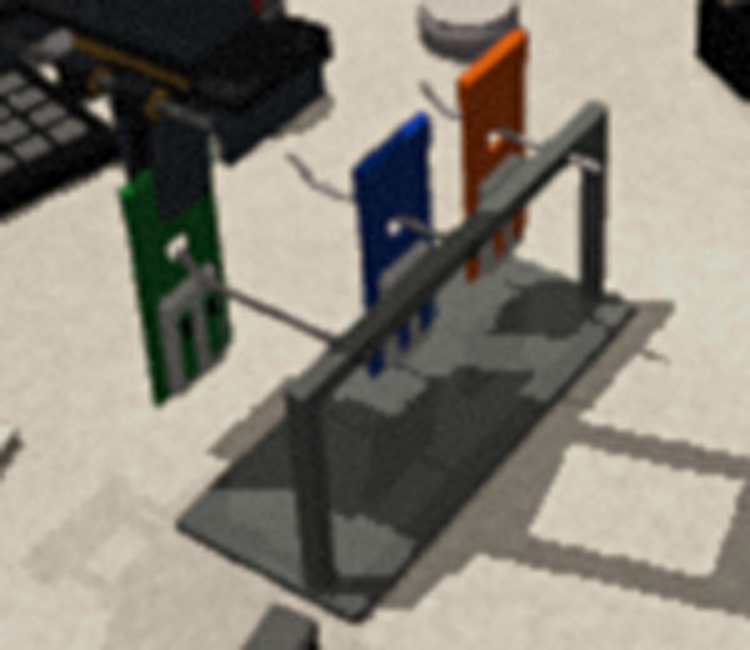

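The side view shows only the peg's tip still in the hole at (180,248). Following the slope off the end.

>>> apply_moves([
  {"jaw": 1,"delta_pos": [0,0.8,-0.8],"spin": 0},
  {"jaw": 1,"delta_pos": [0,1.8,-1.8],"spin": 0},
  {"jaw": 1,"delta_pos": [0,2.8,-2.8],"spin": 0},
  {"jaw": 1,"delta_pos": [0,3.8,-3.8],"spin": 0},
  {"jaw": 1,"delta_pos": [0,4.8,-4.8],"spin": 0},
  {"jaw": 1,"delta_pos": [0,6,-6],"spin": 0},
  {"jaw": 1,"delta_pos": [0,7,-6.5],"spin": 0},
  {"jaw": 1,"delta_pos": [0,8,-6.5],"spin": 0},
])

```text
time_s: 22.4
ee_pos: [528.6, 287.3, 203.0]
ee_rot: [179.9, 0.0, 103.5]
force: [-0.3, 0.5, -0.2]
gripper_width: 10.4
```

```bash
python3 -c "
from h import *
avg(4)
im=cams.grab_frame('side');save(cv2.resize(im[180:310,150:300],None,fx=5,fy=5,interpolation=2),'s8.png')"
```

```text
F stand axes -0.06 0.35 z -0.72 sd [0.54 0.13 0.28] T [ 0.029 -0.121 -0.006]
t 22.6 pos [528.46 287.34 202.99] s(from grasp) 79.75 w 10.153473253899659
```

View pics/s8.png

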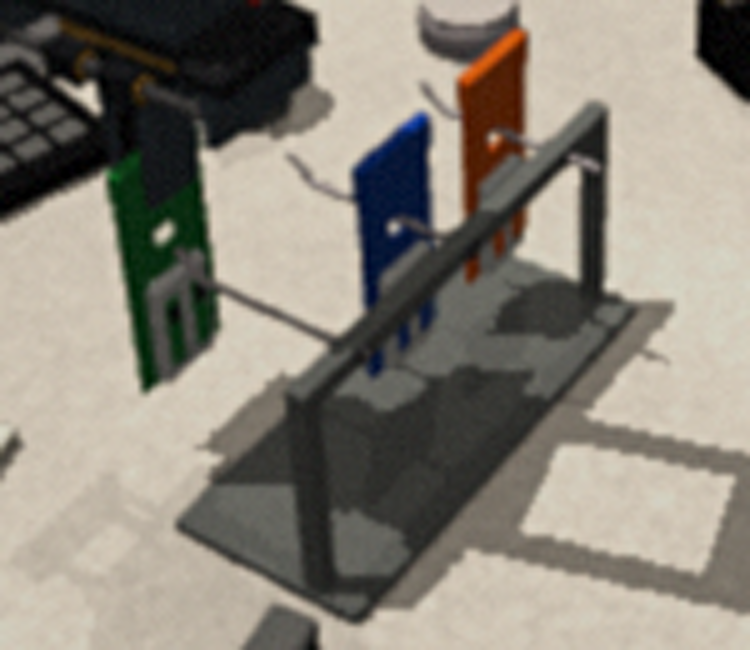

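The pack is off: the hole at (163,235) is empty and the peg tip is behind the card. Moving outward, then up.

>>> apply_moves([
  {"jaw": 1,"delta_pos": [0,8,0],"spin": 0},
  {"jaw": 1,"delta_pos": [0,20,-1],"spin": 0},
  {"jaw": 1,"delta_pos": [0,30,-10],"spin": 0},
  {"jaw": 1,"delta_pos": [0,34,-35],"spin": 0},
  {"jaw": 1,"delta_pos": [0,34,-70],"spin": 0},
  {"jaw": 1,"delta_pos": [0,34,-110],"spin": 0},
  {"jaw": 1,"delta_pos": [0,34,-135],"spin": 0},
  {"jaw": 1,"delta_pos": [0,34,-142],"spin": 0},
], squeeze=15)

```text
time_s: 23.65
ee_pos: [562.4, 295.6, 346.8]
ee_rot: [179.7, -0.0, 103.5]
force: [-0.1, 1.2, -0.5]
gripper_width: 9.7
```

```bash
python3 -c "
from h import *
goto([551.4,-267,300],74.6)
im=cams.grab_frame('wrist');save(im,'w9.png')"
```

```text
t 23.65 pos [562.4 295.6 346.8] rot [ 1.7968e+02 -3.0000e-02  1.0345e+02] F [-0.12  1.2  -0.47] w 9.7
delta [-544.6 -141.8   45.7] spin 0.504
```

View pics/w9.png

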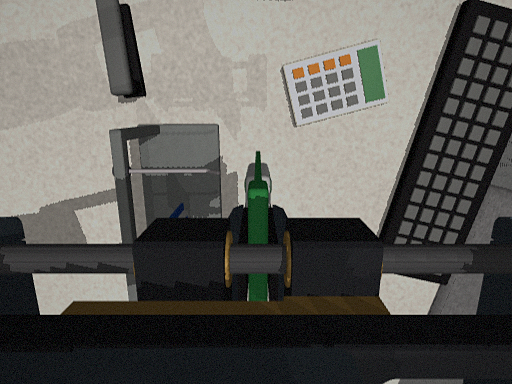

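>>> apply_moves([
  {"jaw": 1,"delta_pos": [-15,-4,0],"spin": 0.02},
  {"jaw": 1,"delta_pos": [-45,-12,0],"spin": 0.05},
  {"jaw": 1,"delta_pos": [-88,-23,0],"spin": 0.1},
  {"jaw": 1,"delta_pos": [-135,-35,0],"spin": 0.15},
  {"jaw": 1,"delta_pos": [-182,-47,0],"spin": 0.2},
  {"jaw": 1,"delta_pos": [-230,-60,0],"spin": 0.25},
  {"jaw": 1,"delta_pos": [-277,-72,0],"spin": 0.3},
  {"jaw": 1,"delta_pos": [-315,-82,0],"spin": 0.35},
])

```text
time_s: 24.7
ee_pos: [554.4, -32.7, 344.4]
ee_rot: [179.9, -0.1, 83.2]
force: [0.0, -0.8, -1.0]
gripper_width: 9.8
```

```bash
python3 -c "
from h import *
goto([551.4,-267,300],74.6)"
```

```text
t 24.7 pos [554.4 -32.7 344.4] rot [ 1.7991e+02 -6.0000e-02  8.3180e+01] F [ 0.03 -0.76 -1.  ] w 9.8
delta [-233.    24.7   44.2] spin 0.15
```

>>> apply_moves([
  {"jaw": 1,"delta_pos": [-45,5,0],"spin": 0.04},
  {"jaw": 1,"delta_pos": [-90,10,5],"spin": 0.08},
  {"jaw": 1,"delta_pos": [-135,15,15],"spin": 0.12},
  {"jaw": 1,"delta_pos": [-175,19,28],"spin": 0.15},
  {"jaw": 1,"delta_pos": [-210,22.5,40],"spin": 0.15},
  {"jaw": 1,"delta_pos": [-227,24.5,44],"spin": 0.15},
  {"jaw": 1,"delta_pos": [-233,24.7,44],"spin": 0.15},
  {"jaw": 1,"delta_pos": [-233,24.7,44],"spin": 0.15},
])

```text
time_s: 25.7
ee_pos: [551.4, -266.5, 300.6]
ee_rot: [179.9, -0.1, 74.6]
force: [0.2, 0.2, 0.4]
gripper_width: 9.6
```

```bash
python3 -c "
from h import *
goto([551.4,-267,208],74.6)
im=cams.grab_frame('wrist');save(im,'w10.png')
im=cams.grab_frame('side');save(cv2.resize(im[90:220,230:380],None,fx=5,fy=5,interpolation=2),'s10.png')
im=cams.grab_frame('top');save(cv2.resize(im[150:230,290:390],None,fx=7,fy=7,interpolation=2),'t10.png')"
```

```text
t 25.7 pos [ 551.4 -266.5  300.6] rot [ 1.799e+02 -1.000e-01  7.459e+01] F [0.25 0.24 0.36] w 9.6
delta [-0.7 -0.1 92.6] spin -0.0
```

View pics/w10.png

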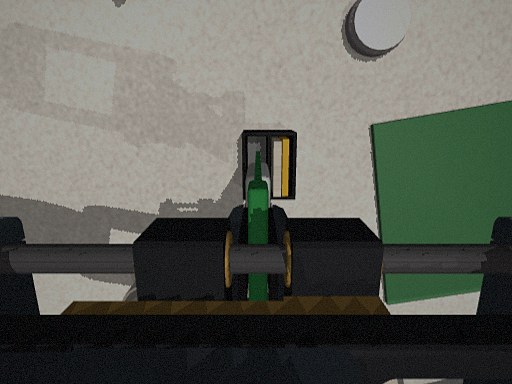

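View pics/s10.png

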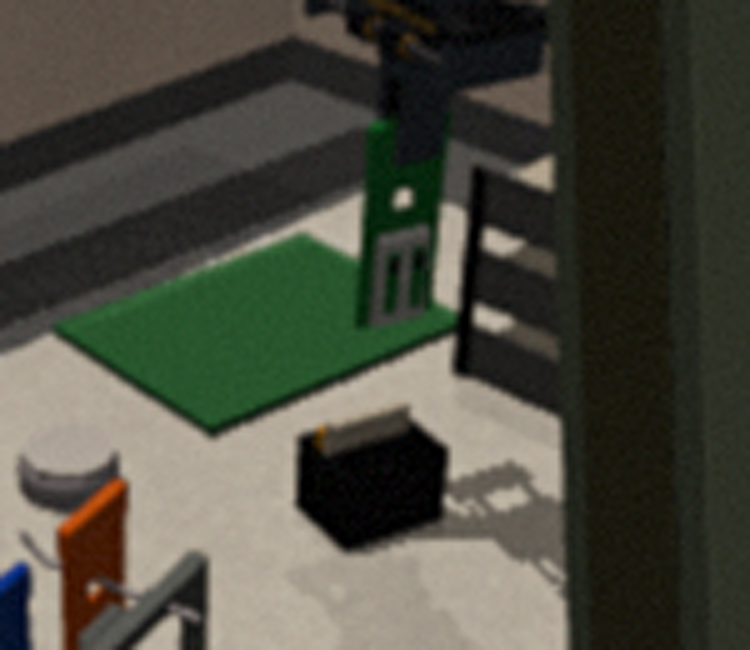

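The pack hangs vertical above the empty pocket, with the rack at (243–297, 130–200) in the wrist view. Lowering to just above the mouth to check alignment.

>>> apply_moves([
  {"jaw": 1,"delta_pos": [-0.5,0,12],"spin": 0},
  {"jaw": 1,"delta_pos": [-0.5,0,28],"spin": 0},
  {"jaw": 1,"delta_pos": [-0.5,0,46],"spin": 0},
  {"jaw": 1,"delta_pos": [-0.5,0,64],"spin": 0},
  {"jaw": 1,"delta_pos": [-0.5,0,80],"spin": 0},
  {"jaw": 1,"delta_pos": [-0.5,0,88],"spin": 0},
  {"jaw": 1,"delta_pos": [-0.5,0,92],"spin": 0},
  {"jaw": 1,"delta_pos": [-0.5,0,92],"spin": 0},
])

```text
time_s: 26.85
ee_pos: [551.9, -266.4, 209.0]
ee_rot: [179.9, -0.1, 74.7]
force: [-0.7, 0.5, -1.5]
gripper_width: 10.1
```

```bash
python3 -c "
from h import *
goto([551.4,-267,208],74.6)
c=cams.calibration('wrist');im=cams.grab_frame('wrist');print(repr(c['rvec']),repr(c['tvec']))
save(cv2.resize(cv2.convertScaleAbs(im[100:220,205:315],alpha=1.8,beta=15),None,fx=6,fy=6,interpolation=0)[:600],'w11.png');save(im,'w11f.png')
im=cams.grab_frame('side');save(cv2.resize(im[90:220,230:380],None,fx=5,fy=5,interpolation=2)[:600],'s11.png')
"
```

```text
t 26.85 pos [ 551.9 -266.4  209. ] rot [ 1.7985e+02 -8.0000e-02  7.4660e+01] F [-0.71  0.55 -1.49] w 10.1
delta [-0.7 -0.3  1. ] spin 0.001
array([-2.87226378,  0.38587935,  0.04320349]) array([-604.5432848 , -133.86737583,  355.36456523])
```

View pics/w11.png

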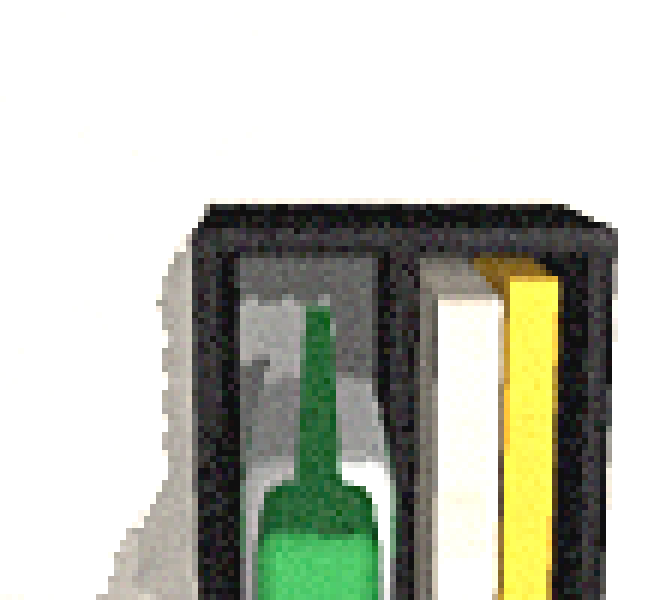

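View pics/s11.png

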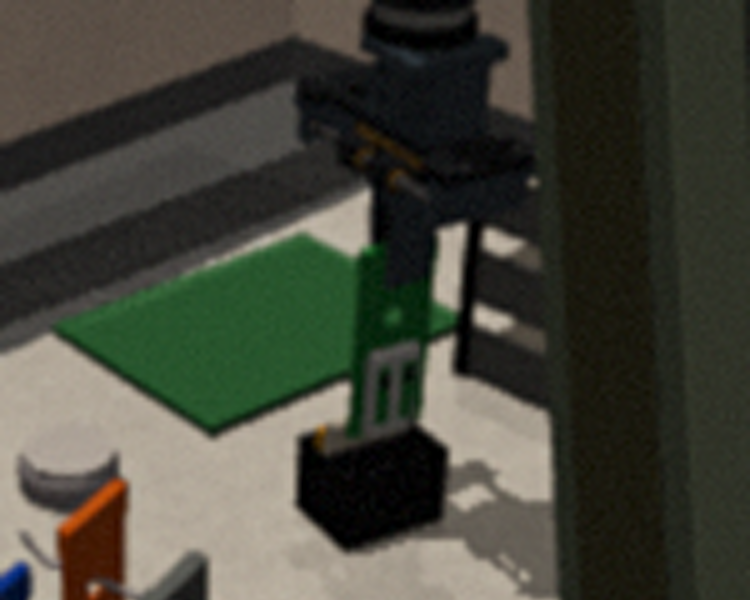

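Run:
```python
from h import *
rv=np.array([-2.87226378,  0.38587935,  0.04320349]);tv=np.array([-604.5432848 , -133.86737583,  355.36456523])
K=P('wrist')[0];R=cv2.Rodrigues(rv)[0];o=-R.T@tv
def ry(p,z):
    u=np.array(p)/6.+[205,100]-.5; d=R.T@np.linalg.inv(K)@np.r_[u,1]; return o+d*(z-o[2])/d[2]
ya=np.radians(-15.37);ax=np.array([np.cos(ya),np.sin(ya),0]);ay=np.array([-ax[1],ax[0],0]);O=np.array([551.4,-267,0])
def rk(p,z): X=ry(p,z);return round((X-O)@ax,1),round((X-O)@ay,1)
for n,p,z in [('inL',(237,255),65),('inR',(383,252),65),('inL2',(240,500),65),('outL',(192,230),65),('outR',(617,228),65),('cardL',(303,308),85.4),('cardR',(331,308),85.4),('rimL',(258,535),228.4),('rimR',(377,535),228.4)]: print(n,rk(p,z))
print('tcp',(np.array([551.9,-266.4,0])-O)@ax)
```

```text
inL (np.float64(-11.5), np.float64(40.4))
inR (np.float64(12.7), np.float64(41.0))
inL2 (np.float64(-11.4), np.float64(-1.3))
outL (np.float64(-18.9), np.float64(44.5))
outR (np.float64(51.5), np.float64(45.0))
cardL (np.float64(-0.5), np.float64(34.1))
cardR (np.float64(3.9), np.float64(34.1))
rimL (np.float64(-3.5), np.float64(32.1))
rimR (np.float64(6.4), np.float64(32.1))
tcp 0.32308638930392125
```

The rack edges confirm its pose, but the pack reads about 1.5 mm toward rack +x. Correcting that and entering the mouth slowly.

>>> apply_moves([
  {"jaw": 1,"delta_pos": [-0.7,-1,2],"spin": 0},
  {"jaw": 1,"delta_pos": [-0.7,-1.5,6],"spin": 0},
  {"jaw": 1,"delta_pos": [-0.7,-1.5,10],"spin": 0},
  {"jaw": 1,"delta_pos": [-0.7,-1.5,14],"spin": 0},
  {"jaw": 1,"delta_pos": [-0.7,-1.5,18],"spin": 0},
  {"jaw": 1,"delta_pos": [-0.7,-1.5,22],"spin": 0},
  {"jaw": 1,"delta_pos": [-0.7,-1.5,25],"spin": 0},
  {"jaw": 1,"delta_pos": [-0.7,-1.5,26],"spin": 0},
], squeeze=8)

```text
time_s: 27.95
ee_pos: [550.5, -266.7, 183.2]
ee_rot: [179.8, -0.1, 74.7]
force: [-0.5, 0.5, -2.1]
gripper_width: 10.1
```

```bash
python3 -c "
from h import *
avg(4)
goto([550.3,-266.6,134],74.6)
im=cams.grab_frame('wrist')
save(cv2.resize(cv2.convertScaleAbs(im[100:220,205:315],alpha=1.8,beta=15),None,fx=6,fy=6,interpolation=0)[:600],'w12.png')"
```

```text
F stand axes -0.3 -0.32 z -1.01 sd [0.75 0.51 0.45] T [-0.035 -0.068  0.017]
t 28.15 pos [ 550.66 -266.82  183.65] s(from grasp) -28.03 w 9.841218029034616
t 28.15 pos [ 550.7 -266.8  183.6] rot [ 1.7978e+02 -7.0000e-02  7.4660e+01] F [ 0.82 -0.15 -0.84] w 9.8
delta [ 0.1 -0.6 49.6] spin 0.001
```

View pics/w12.png

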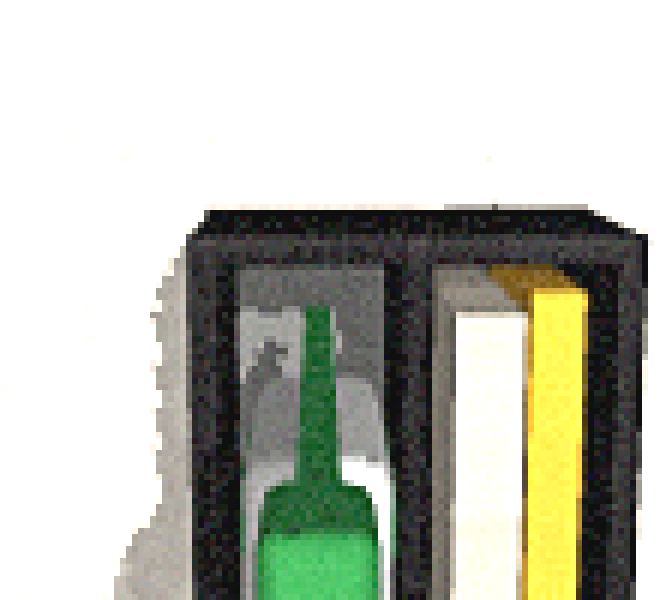

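In the mouth with no contact. The card at column 317 sits between walls at 237 and 385. I'll nudge another −0.8 mm and go down.

>>> apply_moves([
  {"jaw": 1,"delta_pos": [0,-0.8,4],"spin": 0},
  {"jaw": 1,"delta_pos": [0,-0.8,10],"spin": 0},
  {"jaw": 1,"delta_pos": [0,-0.8,16],"spin": 0},
  {"jaw": 1,"delta_pos": [0,-0.8,22],"spin": 0},
  {"jaw": 1,"delta_pos": [0,-0.8,28],"spin": 0},
  {"jaw": 1,"delta_pos": [0,-0.8,34],"spin": 0},
  {"jaw": 1,"delta_pos": [0,-0.8,39],"spin": 0},
  {"jaw": 1,"delta_pos": [0,-0.8,41],"spin": 0},
])

```text
time_s: 29.2
ee_pos: [549.9, -266.5, 142.3]
ee_rot: [179.8, -0.1, 74.7]
force: [-0.3, -0.4, -0.9]
gripper_width: 10.0
```

```bash
python3 -c "
from h import *
avg(4)"
```

```text
F stand axes 0.19 -0.04 z -1.3 sd [0.38 0.08 0.2 ] T [-0.031 -0.063 -0.014]
t 29.4 pos [ 550.23 -266.68  142.9 ] s(from grasp) -28.42 w 9.97933461618799
```

>>> apply_moves([
  {"jaw": 1,"delta_pos": [0,0,2],"spin": 0},
  {"jaw": 1,"delta_pos": [0,0,4],"spin": 0},
  {"jaw": 1,"delta_pos": [0,0,5.5],"spin": 0},
  {"jaw": 1,"delta_pos": [0,0,7],"spin": 0},
  {"jaw": 1,"delta_pos": [0,0,8],"spin": 0},
  {"jaw": 1,"delta_pos": [0,0,9],"spin": 0},
  {"jaw": 1,"delta_pos": [0,0,9.3],"spin": 0},
  {"jaw": 1,"delta_pos": [0,0,9.3],"spin": 0},
])

```text
time_s: 30.4
ee_pos: [550.3, -266.7, 133.6]
ee_rot: [179.7, -0.1, 74.7]
force: [0.8, -0.2, -0.6]
gripper_width: 9.9
```

```bash
python3 -c "
from h import *
avg(5)"
```

```text
F stand axes 0.24 -0.05 z -0.56 sd [0.38 0.74 0.33] T [-0.007 -0.032  0.009]
t 30.65 pos [ 550.26 -266.7   133.59] s(from grasp) -28.4 w 10.083729002875758
```

The load is coming off (−1.3 → −0.56 N), so I'm at the floor. One more millimetre to seat it.

>>> apply_moves([
  {"jaw": 1,"delta_pos": [0,0,0.3],"spin": 0},
  {"jaw": 1,"delta_pos": [0,0,0.6],"spin": 0},
  {"jaw": 1,"delta_pos": [0,0,0.9],"spin": 0},
  {"jaw": 1,"delta_pos": [0,0,1.2],"spin": 0},
  {"jaw": 1,"delta_pos": [0,0,1.2],"spin": 0},
  {"jaw": 1,"delta_pos": [0,0,1.2],"spin": 0},
  {"jaw": 1,"delta_pos": [0,0,1.2],"spin": 0},
  {"jaw": 1,"delta_pos": [0,0,1.2],"spin": 0},
])

```text
time_s: 31.65
ee_pos: [550.3, -266.7, 132.5]
ee_rot: [179.7, -0.1, 74.7]
force: [-0.1, 0.8, 2.2]
gripper_width: 10.1
```

```bash
python3 -c "
from h import *
avg(5)
im=cams.grab_frame('side');save(cv2.resize(im[90:220,230:380],None,fx=5,fy=5,interpolation=2)[:600],'s13.png')"
```

```text
F stand axes -0.07 0.4 z 2.86 sd [0.38 0.39 0.73] T [0.071 0.042 0.009]
t 31.9 pos [ 550.37 -266.7   132.5 ] s(from grasp) -28.29 w 10.299723789587349
```

View pics/s13.png

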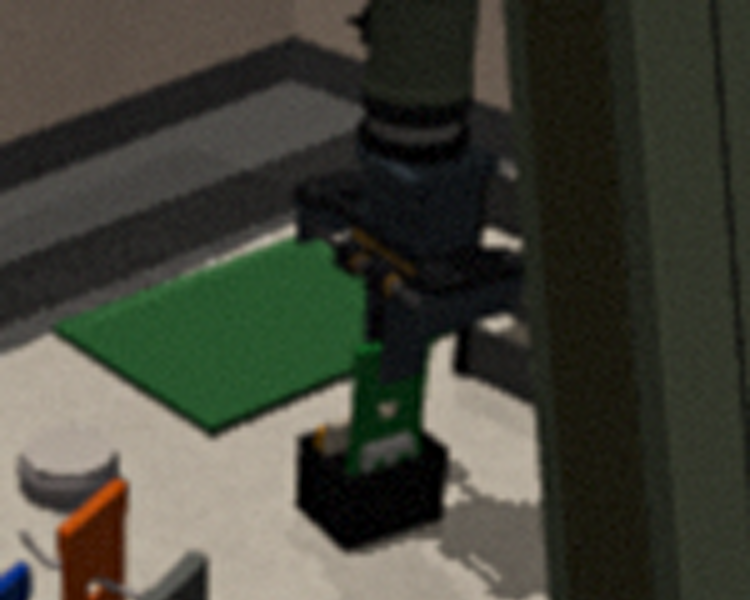

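Seated: about 4 N at 1.2 mm below first contact, matching the floor's spring rate. Easing back up and opening.

>>> apply_moves([
  {"jaw": 1,"delta_pos": [0,0,-0.5],"spin": 0},
  {"jaw": 1,"delta_pos": [0,0,-0.8],"spin": 0},
  {"jaw": 0.88,"delta_pos": [0,0,-0.8],"spin": 0},
  {"jaw": 0.84,"delta_pos": [0,0,-0.8],"spin": 0},
  {"jaw": 0.78,"delta_pos": [0,0,-0.8],"spin": 0},
  {"jaw": 0.7,"delta_pos": [0,0,-0.8],"spin": 0},
  {"jaw": 0.6,"delta_pos": [0,0,-0.8],"spin": 0},
  {"jaw": 0.55,"delta_pos": [0,0,-0.8],"spin": 0},
])

```text
time_s: 32.95
ee_pos: [550.4, -266.7, 133.3]
ee_rot: [179.7, -0.1, 74.7]
force: [0.3, -1.0, -0.1]
gripper_width: 40.5
```

```bash
python3 -c "
from h import *
avg(4)
im=cams.grab_frame('wrist');save(im,'w14.png')"
```

```text
F stand axes -0.35 -0.16 z -0.19 sd [0.31 0.3  0.42] T [-0.024 -0.067 -0.039]
t 33.15 pos [ 550.35 -266.72  133.29] s(from grasp) -28.31 w 40.836554248500015
```

View pics/w14.png

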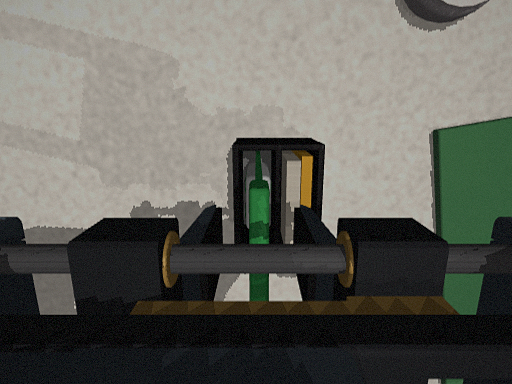

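The fingers are clear on both sides of the green rim (columns 249–269). Retreating straight up.

>>> apply_moves([
  {"jaw": 0.55,"delta_pos": [0,0,-8],"spin": 0},
  {"jaw": 0.5,"delta_pos": [0,0,-20],"spin": 0},
  {"jaw": 0.5,"delta_pos": [0,0,-40],"spin": 0},
  {"jaw": 0.5,"delta_pos": [0,0,-65],"spin": 0},
  {"jaw": 0.5,"delta_pos": [0,0,-95],"spin": 0},
  {"jaw": 0.5,"delta_pos": [-10,0,-125],"spin": 0},
  {"jaw": 0.5,"delta_pos": [-30,0,-155],"spin": 0},
  {"jaw": 0.5,"delta_pos": [-60,0,-170],"spin": 0},
])

```text
time_s: 34.2
ee_pos: [534.2, -324.9, 306.7]
ee_rot: [179.5, 0.0, 74.7]
force: [-0.0, 0.1, 0.5]
gripper_width: 45.7
```

>>> apply_moves([
  {"jaw": 0.5,"delta_pos": [-10,0,0],"spin": 0},
  {"jaw": 0.5,"delta_pos": [-20,0,0],"spin": 0},
  {"jaw": 0.5,"delta_pos": [-20,0,0],"spin": 0},
  {"jaw": 0.5,"delta_pos": [-20,0,0],"spin": 0},
  {"jaw": 0.5,"delta_pos": [-20,0,0],"spin": 0},
  {"jaw": 0.5,"delta_pos": [-20,0,0],"spin": 0},
  {"jaw": 0.5,"delta_pos": [-20,0,0],"spin": 0},
  {"jaw": 0.5,"delta_pos": [-20,0,0],"spin": 0},
])

```text
time_s: 35.2
ee_pos: [529.0, -344.1, 306.7]
ee_rot: [179.5, 0.0, 74.7]
force: [-0.5, -0.4, 0.4]
gripper_width: 45.7
```

Run:
```python
from h import *
goto([550,-267,300],74.6)
K,R,t=P('wrist');o=-R.T@t
im=cams.grab_frame('wrist');save(im,'w15.png')
ya=np.radians(-15.37);ax=np.array([np.cos(ya),np.sin(ya),0]);ay=np.array([-ax[1],ax[0],0]);O=np.array([551.4,-267,0])
for m in spotter.masks_of('wrist','green_pack_rim')[:2]: print(m['confidence'],m['extent'])
hsv=cv2.cvtColor(im,cv2.COLOR_RGB2HSV);mk=cv2.inRange(hsv,(50,120,85),(75,255,255))
n,l,st,c=cv2.connectedComponentsWithStats(mk)
for i in range(1,n):
    if st[i,4]>80:
        d=R.T@np.linalg.inv(K)@np.r_[c[i],1];X=o+d*(162-o[2])/d[2];print(st[i],c[i].round(1),'rack xy at rim top z162',((X-O)@ax).round(1),((X-O)@ay).round(1))
im=cams.grab_frame('side');save(cv2.resize(im[90:310,150:380],None,fx=2.7,fy=2.7),'s15.png')
for b in ['blue_pack_centre','orange_pack_centre']:
    for m in spotter.masks_of('side',b)[:1]: print(b,m['extent'])
im=cams.grab_frame('top');save(im,'t15.png')
```

```text
t 35.2 pos [ 529.  -344.1  306.7] rot [1.7947e+02 1.0000e-02 7.4740e+01] F [-0.45 -0.41  0.4 ] w 45.7
delta [79.9 -0.1  6.7] spin 0.003
[253  64   9  67 600] [257.  97.] rack xy at rim top z162 0.7 2.3
blue_pack_centre [221.6, 206.6, 235.3, 254.9]
orange_pack_centre [242.0, 188.9, 258.8, 234.4]
```

View pics/w15.png

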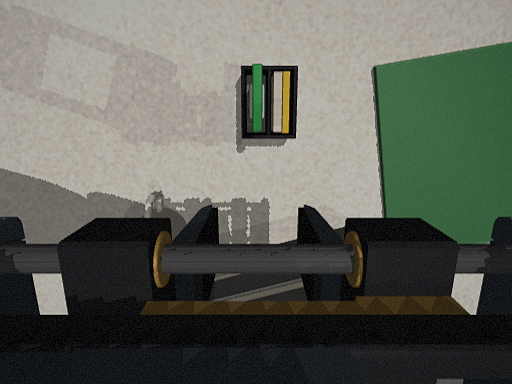

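View pics/s15.png

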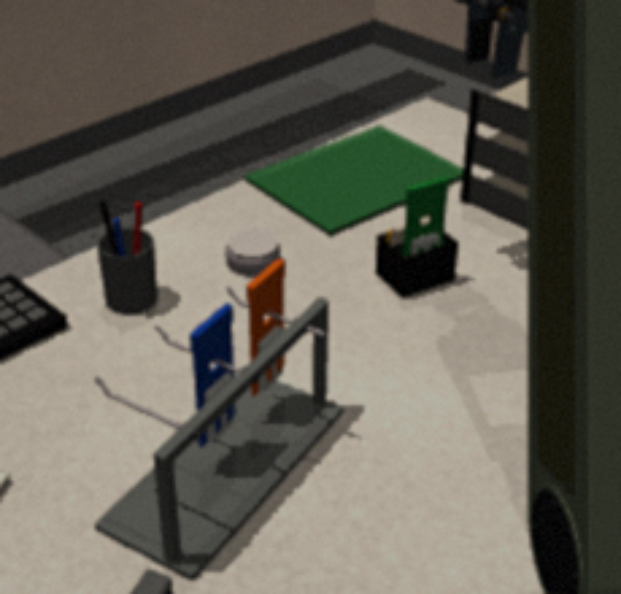

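The pack stands upright in the pocket, rim centre at rack (0.7, 2.3) mm. The blue mask reads 3–4 px lower than at the start, so I'll check that by colour before handing in.

Run:
```python
from h import *
a=cv2.imread('pics/side0.png');b=cams.grab_frame('side')[:,:,::-1].copy()
for n,lo,hi in [('blue',(105,120,40),(125,255,255)),('orange',(3,150,60),(15,255,255))]:
    for im in (a,b):
        m=cv2.inRange(cv2.cvtColor(im,cv2.COLOR_BGR2HSV),lo,hi)[180:260,215:262];ys,xs=np.nonzero(m);print(n,len(xs),xs.mean().round(2)+215,ys.mean().round(2)+180,xs.min()+215,xs.max()+215,ys.min()+180,ys.max()+180)
s=env.state();print(s['time_s'],s['force'])
env.job_done()
```

```text
blue 186 227.42 220.45 221 235 203 254
blue 300 227.65 220.82 221 235 203 254
orange 212 247.43 202.5 242 254 186 235
orange 299 247.7 203.38 242 254 186 235
35.55 [-0.10448517 -0.19324574 -0.03812505]
the job is handed in; nothing more can be done
```

The green pack is off its peg and standing in the empty pocket of the rack, let go. I handed the job in at 35.6 s; it reports no verdict.

- **Off the peg:** I gripped the rim with 8 N, lifted it 4.5 mm and slid it along the peg. I felt the upturn as a small torque change with well under 1 N of force, which agreed with the camera. I then rose with the slope, and no averaged force reading along the peg was above about 1 N beyond the pack's weight.
- **Into the rack:** I lowered it until the sprung floor took its weight and pressed on to about 4 N to seat it. Then I eased back, opened the fingers and backed straight up.
- **Last checks:**
  - The wrist camera shows the pack upright, its rim centre at about (0.7, 2.3) mm from the pocket's middle. From the tool height, its base is about 10 mm above the desk, at the floor.
  - The gripper is well clear and touching nothing.
  - By colour, blue and orange have the same outlines in the side picture as at the start.
- **A check that disagreed:** the network's mask for blue came out 3–4 pixels lower than at the start. The colour check did not confirm any movement.
- **Only partly checked:** I did not compare the bystanders with their starting positions. The arm stayed well above them.

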